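# Slide the loaded vial rack from the loading ledge onto the sampler deck

## Robot

A 7-joint arm with a two-finger parallel gripper is mounted at the origin on the work surface. World frame = base frame: x ahead of the robot, y to its left, z up, the work surface at z = 0. Lengths are in m, angles in rad, forces in N, time in s.
With the tool pointing down it reaches from about 0.425 to 0.8 m from the base axis. Payload 8.3 kg.
Tool frame: the origin (TCP) lies at the very end of the fingers, on their centre line; the grasp point (between the pads) lies 19 mm behind it; x points along the fingers, y is the direction in which the jaws open and shut, and the axes are right-handed (so a half turn about x gives the same grasp; the last joint's range is limited). The gripper opens to 85 mm and grips with 20 to 120 N. Pads are 22 mm wide; open, the fingers measure 114 mm over their backs; the gripper's body (76 mm by 85 mm) begins 54 mm behind the grasp point. The pads swing forward as they close: fully open they stand 13 mm farther back than shut.
Start: joints at [1.266, 0.383, 0.016, 1.37, -0.006, 1.388, -0.046], TCP at [0.15, -0.607, 0.231] pointing down, gripper open.
Joint ranges: [-2.95, 2.95], [-0.25, 2.06], [-1.52, 1.56], [0.18, 2.33], [-1.44, 4.58], [0.02, 2.06], [-3.01, 3.01]. Speed limits (rad/s): [2.39, 2.39, 3.01, 3.01, 3.14, 3.14, 3.14].

## Interface

Orientations are given as a rotation vector (axis times angle).
In Python, from station import bot gives the robot as it stands.
- The arm moves only by the tool jog_arm, never from a script. Its argument "targets" is a list of rows, each a list of 3 entries, a list of its own where there are three numbers: the finger opening in mm, from 0 to 85.4, then the shift along the world's x, y, z in units of 50 mm (1.0 is 50 mm), then the turn about the world's z in units of 10 degrees (1.0 is 10 degrees). A call has 1 to 8 rows; each row is the pose to reach, as a shift and turn from the pose commanded when the call began; what a row does not reach only later rows make up. A row lasts 1/8 s, in which the tool goes at most 62.5 mm and 10.7 degrees, less where a joint would pass 70% of its speed; a pose out of reach is approached as far as the arm can. A call with a gripper value outside its range is refused whole. The fingers move at their own pace and stop on an object; "newtons" is the grip in N (left out, the last holds). Time passes only in rows, so rows that repeat a pose let the fingers close. It gives the time, the measured TCP pose, the force and the opening at its end, in the units of the state.
- bot.get_state(): the state, without advancing time (a new reading comes with each control period).
- bot.capture(name): name is "scene" or "top" or "wrist"; returns the picture (400x640x3 uint8, blue, green, red); there is no depth.
- bot.camera_info(name): a dict with "intrinsics" (3x3 intrinsics, pixels), "R" (3x3) and "t" (3): a world point X has camera coordinates R X + t. Camera axes: x right, y down, z forward; pixel columns grow to the right and rows downward; lengths in m; the calibration is good to about 2 mm. The wrist camera is an equidistant fisheye: a pixel r from the principal point sees the ray r / f radians off the axis. A picture is of the moment at which its call begins: read the wrist's pose just before it. camera_info takes no time and is no camera call; for the wrist camera it gives the pose at the moment of the call.
- bot.close_job(): hands the job in, once; it reports no verdict.
The state is a dict: "time_s": time; "joint_pos": joint angles; "dq": joint speeds; "effort": joint torques, N m; "position": TCP position; "orientation": TCP orientation; "force": force on the tool from outside, world axes, zero at the start; "wrist_torque": the same for the moment, N m; "finger_gap": finger opening in m.
Only numpy, scipy, OpenCV 4.12 (cv2) and the standard library are available. Lean on these libraries where they do the work, as an engineer would, in place of code of your own. Each camera call takes 0.05 s, during which the arm holds its last target. There are 200 camera calls.

## Task

Take the rack that is full of vials (not the empty one) by its upright grip plate and slide it from the loading ledge, over the small step down, onto the sampler's white deck, so that it ends resting flat and square inside the four black corner marks. Keep it level and skimming the surfaces all the way - never raise it more than about a finger's breadth - and leave the empty rack where it stands.

Things in the scene. Friction and masses are not known exactly. Their poses are not given: they have to be found in the camera images.
- loaded_rack_center (a point): White rack with 8 metal-capped amber vials (tops 50 above its underside); 0.25-0.5 kg; 80 along x, 120 along y, 100 high. Upright grip plate along its middle, 12 thick (x), 80 long (y), its top edge the rack's top; its top 50 mm stand clear of the vials: pinch it there from above, closing along x. Point: rack centre, 50 above the underside, 50 below the plate's top. z up. Sizes in mm.
- empty_rack_center (a point): The empty rack: the same white rack and grip plate but with no vials, only eight dark holes. It also stands loose on the ledge, nearer or farther than the loaded one. Point: its centre, 50 mm above its underside; axes as for the loaded rack.
- ledge_top (a point): The loading ledge on which both racks start: a fixed low platform with a bare metal top, 300 mm along x by 200 mm along y, top 36 mm above the bench. Point: centre of its top surface; z up.
- bay (a point): Centre of the four black corner marks (90 mm along x, 130 along y) on the deck's top; z up. Rack's x goes along this x, either way round. The deck is a fixed white platform left or right (y) of the ledge, parallel to it across a 4-12 mm gap, 200 mm wide in y, top 30 mm above the bench: 6 lower than the ledge. Its flat ends 140 mm away at -x, and at +x 170 mm away at a grey box 55 mm high.

How it is judged:
At the end, for the whole second after the job is handed in: The loaded rack rests flat on the deck (within 3 mm of its resting height, tilted under 3.4 degrees), its centre within 18 mm of the centre of the corner marks and turned at most 10 degrees from square with them, at rest; the empty rack is within 20 mm of where it started (horizontal distance between loaded_rack_center and bay below 0.018 m and angle between the x axis of loaded_rack_center and the x axis of bay, either way round below 0.18 rad and z of loaded_rack_center in the frame of bay between 0.047 and 0.053 m and angle between loaded_rack_center's own z axis and vertical below 0.06 rad and linear speed of loaded_rack below 0.02 m/s and distance of empty_rack_center from where it was at the start of the episode below 0.02 m); the robot touches nothing.
It fails at once if the loaded rack is raised more than 25 mm above the ledge's top (height (world z) of loaded_rack_center above 0.111 m).
It fails at once if the loaded rack tips more than 15 degrees (angle between loaded_rack_center's own z axis and vertical above 0.26 rad).
It fails at once if the empty rack is moved more than 20 mm (distance of empty_rack_center from where it was at the start of the episode above 0.02 m).
It also fails if it takes over 32 s, if anything falls off the work surface, if the arm or the gripper's body presses on something with over 40 N, if the wrist force passes 120 N, or if a joint passes its speed limit or range.

## Working session

There is one attempt and no reset: what is moved stays moved. The work goes in short steps, Python scripts to look and compute and a tool call to move; the robot and the scene stay as the last step left them, time stands still between calls to the robot, and variables do not carry over. Pictures are saved under pics/ and viewed, about 8 in all and at most 12, crops included, and the job is handed in when it is done.

Besides the shell and the picture viewer there is one more tool, called after "Request:" by a JSON object that holds its "name" and its "arguments". jog_arm: Moves the arm, as the interface text tells. Its arguments: {"type":"object","properties":{"targets":{"type":"array"},"newtons":{"type":"number"}},"required":["targets"]}

```bash
mkdir -p pics; python3 - <<'E'
from station import bot
import cv2,numpy as np
s=bot.get_state();print(s)
for n in("scene","top"):
    cv2.imwrite(f"pics/{n}0.png",bot.capture(n));c=bot.camera_info(n);print(n,c)
E
```

```text
{'time_s': 0.0, 'joint_pos': array([ 1.26608597,  0.38426571,  0.01636124,  1.37114577, -0.00628498,
        1.3881812 , -0.04650486]), 'dq': array([ 0.00089179, -0.00135413, -0.00038634, -0.00136755,  0.00099797,
        0.00093495,  0.00142904]), 'effort': array([ 1.08839333e-04, -6.27588558e+01,  8.44214894e-01, -3.71823049e+01,
        1.65291253e-02,  1.40098378e-02, -5.57046906e-05]), 'position': array([ 0.14958225, -0.60632872,  0.23026538]), 'orientation': array([ 2.09347886,  0.25650266, -2.09407077]), 'force': array([ 0.38280597, -0.05590616,  0.08322732]), 'wrist_torque': array([ 0.00212605, -0.02690435,  0.04514287]), 'finger_gap': 0.08512415747419795}
scene {'intrinsics': array([[387.49757726,   0.        , 320.53721892],
       [  0.        , 387.49757726, 195.07148014],
       [  0.        ,   0.        ,   1.        ]]), 'R': array([[ 0.36264142,  0.93177475,  0.01694143],
       [ 0.72241187, -0.26958131, -0.6367472 ],
       [-0.58873787,  0.2431496 , -0.77088649]]), 't': array([-0.25459248, -0.36403237,  1.06091509])}
top {'intrinsics': array([[379.31943385,   0.        , 315.23237612],
       [  0.        , 379.31943385, 202.35821205],
       [  0.        ,   0.        ,   1.        ]]), 'R': array([[-0.01214623, -0.99976166,  0.01814092],
       [-0.99219179,  0.00979815, -0.12433601],
       [ 0.12412863, -0.01950949, -0.99207432]]), 't': array([0.01487481, 0.57061032, 0.65518568])}
```

View pics/top0.png

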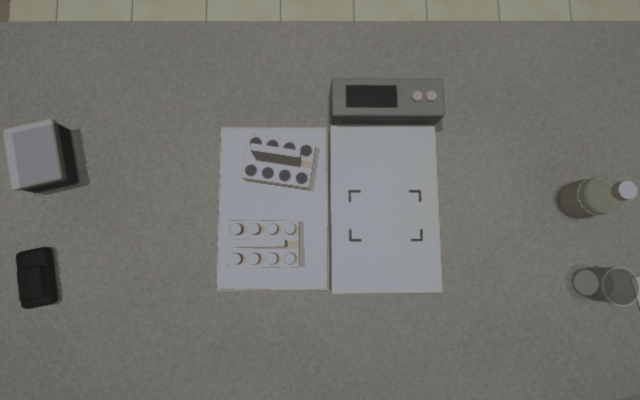

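View pics/scene0.png

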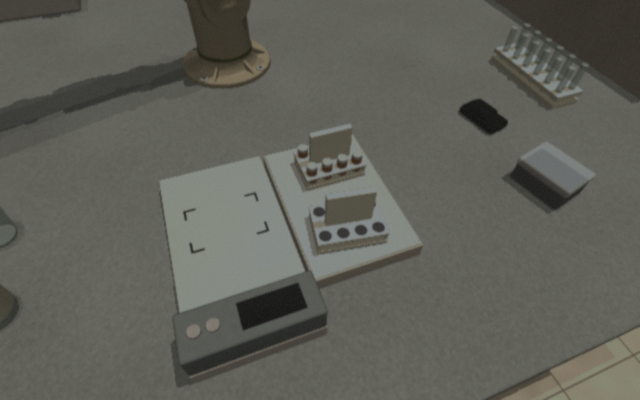

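The top view shows the loaded rack nearer the robot, at about (264,244), with the empty rack at (280,163). The bay marks are at about (350–421, 191–241). I'll zoom in for exact pixels.

```bash
cat > h.py <<'E'
import cv2,numpy as np
from station import bot
def ray(n,px,z):
    c=bot.camera_info(n);K,R,t=c["intrinsics"],c["R"],c["t"]
    px=np.atleast_2d(px).astype(float)
    d=(np.c_[px,np.ones(len(px))]@np.linalg.inv(K).T)@R
    o=-R.T@t
    return (o+d*((z-o[2])/d[:,2])[:,None])[:,:2]
def proj(n,X):
    c=bot.camera_info(n);p=(np.atleast_2d(X)@c["R"].T+c["t"])@c["intrinsics"].T
    return p[:,:2]/p[:,2:]
E
python3 - <<'E'
from h import *
im=cv2.imread("pics/top0.png");
g=cv2.cvtColor(im,cv2.COLOR_BGR2GRAY)
# bay marks
m=np.zeros_like(g);m[180:250,340:430]=(g[180:250,340:430]<110)*255
n,l,st,ce=cv2.connectedComponentsWithStats(m)
for i in range(1,n):
    if st[i,4]>8: print("mark",st[i])
ys,xs=np.nonzero(m)
r=cv2.minAreaRect(np.c_[xs,ys].astype(np.float32))
B=ray("top",cv2.boxPoints(r),.030);print("bay",B,B.mean(0))
c=cv2.resize(im[110:310,200:340],None,fx=4,fy=4,interpolation=cv2.INTER_CUBIC)
c=cv2.convertScaleAbs(c,alpha=1.3);c=c[:600]if 0 else c
cv2.imwrite("pics/crop.png",cv2.resize(im[205:285,215:325],None,fx=7,fy=7,interpolation=cv2.INTER_CUBIC))
print(ray("top",[[236,229],[290,229],[290,258.5],[237,259]],.086))
print(ray("top",[[232,243.5],[286,243.5]],.136))
print("ledge",ray("top",[[221,128],[328,128],[328,289],[218,289]],.036))
E
```

```text
mark [348 190  13  12  53]
mark [409 190  12  12  53]
mark [349 229  13  13  54]
mark [411 229  12  12  52]
bay [[ 0.59378609 -0.05225991]
 [ 0.59467259 -0.18850925]
 [ 0.5003871  -0.18552832]
 [ 0.4998805  -0.05156152]] [ 0.54718157 -0.11946475]
[[0.52100529 0.14210418]
 [0.52000284 0.05226482]
 [0.47126047 0.05245419]
 [0.4715406  0.13978192]]
[[0.49611544 0.13842826]
 [0.49513993 0.05608773]]
ledge [[ 0.71152527  0.18188042]
 [ 0.71029818 -0.01693335]
 [ 0.41592081 -0.01212354]
 [ 0.41862788  0.18168921]]
```

View pics/crop.png

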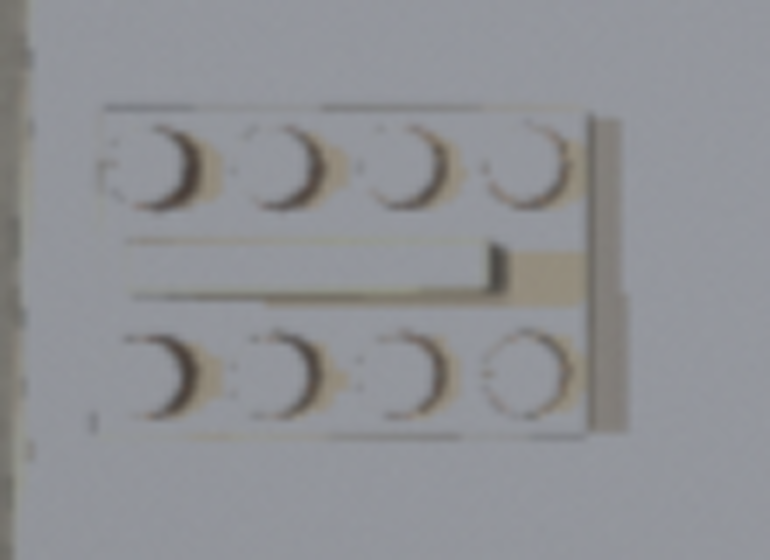

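```bash
python3 - <<'E'
from h import *
from scipy.spatial.transform import Rotation as Ro
s=bot.get_state();print(Ro.from_rotvec(s["orientation"]).as_matrix().round(3))
R=Ro.from_rotvec(s["orientation"]).as_matrix();print("jaw yaw",np.degrees(np.arctan2(R[1,1],R[0,1])))
f=lambda u,v:[u/7+215,v/7+205]
print("plate",ray("top",[f(123,269),f(488,269)],.136).round(4), "caps",ray("top",[f(149,168),f(530,167),f(530,375),f(149,376)],.086).round(4))
print("empty",ray("top",[[256,143],[306,151],[302,178],[251,171]],.086).round(3))
print("units",(np.array([.496,.097,.2])-s["position"])/.05)
E
```

```text
[[-0.     0.24  -0.971]
 [ 0.002 -0.971 -0.24 ]
 [-1.    -0.002  0.   ]]
jaw yaw -76.14022634035143
plate [[0.4962 0.1376]
 [0.4953 0.0581]] caps [[0.521  0.1416]
 [0.5202 0.0511]
 [0.4711 0.0513]
 [0.472  0.141 ]]
empty [[0.668 0.11 ]
 [0.653 0.024]
 [0.606 0.032]
 [0.619 0.118]]
units [ 6.92830762 14.067218   -0.60740548]
```

Request:
{"name": "jog_arm", "arguments": {"targets": [[85,[0.8,0.8,0],0.5],[85,[1.6,1.6,0],1],[85,[2.4,2.4,0],1.5],[85,[3.2,3.2,0],2],[85,[4,4,0],2.5],[85,[4.8,4.8,0],3],[85,[5.4,5.6,0],3.5],[85,[6,6.4,0],4]]}}

```text
time_s: 1.1
position: [0.4504, -0.2852, 0.2309]
orientation: [1.655, 0.844, -1.655]
force: [0.6, -0.2, -0.4]
finger_gap: 0.0851
```

Request:
{"name": "jog_arm", "arguments": {"targets": [[85,[0.2,1,0],0.5],[85,[0.4,2,0],1],[85,[0.5,3,0],1.5],[85,[0.6,4,0],2],[85,[0.7,5,0],2.5],[85,[0.8,6,0],3],[85,[0.93,7,0],3.55],[85,[0.93,7.65,0],3.55]]}}

```text
time_s: 2.1
position: [0.4958, 0.0984, 0.2311]
orientation: [1.215, 1.206, -1.215]
force: [0.3, 0.1, 0.8]
finger_gap: 0.0849
```

```bash
python3 - <<'E'
from h import *
from scipy.spatial.transform import Rotation as Ro
s=bot.get_state();R=Ro.from_rotvec(s["orientation"]).as_matrix();print(s["time_s"],s["position"],"jaw yaw",np.degrees(np.arctan2(R[1,1],R[0,1])),R[:,0])
c=bot.camera_info("wrist");print(c)
cv2.imwrite("pics/w1.png",bot.capture("wrist"))
E
```

```text
2.1 [0.49581239 0.09840835 0.23109637] jaw yaw -0.42250163935778345 [-3.87867564e-04  6.79781975e-04 -9.99999694e-01]
{'intrinsics': array([[309.70691629,   0.        , 321.63670785],
       [  0.        , 309.70691629, 193.05897595],
       [  0.        ,   0.        ,   1.        ]]), 'R': array([[ 9.99970224e-01, -7.67725118e-03, -7.82015155e-04],
       [-7.14571683e-03, -9.59443048e-01,  2.81811952e-01],
       [-2.91384014e-03, -2.81797972e-01, -9.59469339e-01]]), 't': array([-0.49566215,  0.06008751,  0.40822079])}
```

View pics/w1.png

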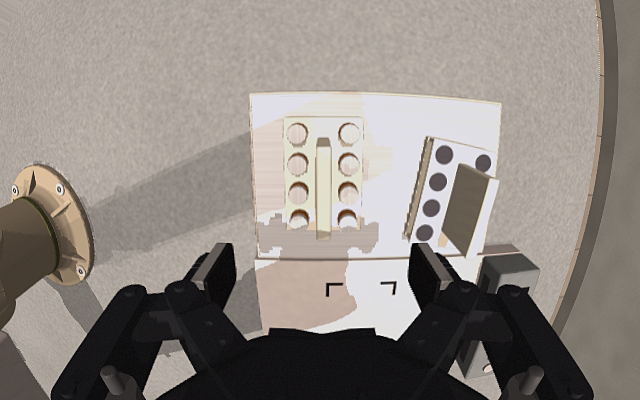

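The wrist view shows the grip plate at column 324, midway between the fingers (columns 232 and 412), and the empty rack well clear to the right. I'll descend and grip.

Request:
{"name": "jog_arm", "arguments": {"targets": [[85,[0,0,-0.8],0],[85,[0,0,-1.6],0],[85,[0,0,-2.2],0],[85,[0,0,-2.5],0],[85,[0,0,-2.7],0],[85,[0,0,-2.7],0],[40,[0,0,-2.7],0],[25,[0,0,-2.7],0]], "newtons": 50}}

```text
time_s: 3.15
position: [0.4968, 0.0958, 0.0971]
orientation: [1.218, 1.203, -1.216]
force: [-0.1, -0.3, -0.9]
finger_gap: 0.051
```

Request:
{"name": "jog_arm", "arguments": {"targets": [[15,[0,0,0],0],[5,[0,0,0],0],[0,[0,0,0],0],[0,[0,0,0],0],[0,[0,0,0],0],[0,[0,0,0],0]], "newtons": 50}}

```text
time_s: 3.9
position: [0.4965, 0.0957, 0.0965]
orientation: [1.218, 1.204, -1.217]
force: [2.2, 0.1, 1.0]
finger_gap: 0.0112
```

Request:
{"name": "jog_arm", "arguments": {"targets": [[0,[0,0,0.04],0],[0,[0,0,0.08],0],[0,[0,0,0.1],0],[0,[0,0,0.1],0]], "newtons": 60}}

```text
time_s: 4.4
position: [0.4961, 0.0957, 0.1012]
orientation: [1.217, 1.204, -1.218]
force: [0.1, 0.8, -5.1]
finger_gap: 0.0113
```

```bash
python3 - <<'E'
from h import *
s=bot.get_state();print(s["position"],s["force"],s["wrist_torque"])
im=bot.capture("top");cv2.imwrite("pics/t2.png",im)
im=bot.capture("scene");cv2.imwrite("pics/s2.png",cv2.resize(im[90:270,220:440],None,fx=3,fy=3))
E
```

```text
[0.49606629 0.09572433 0.10122251] [ 0.09094238  0.76942679 -5.12555141] [-0.02991214  0.04002556  0.05329336]
```

View pics/s2.png

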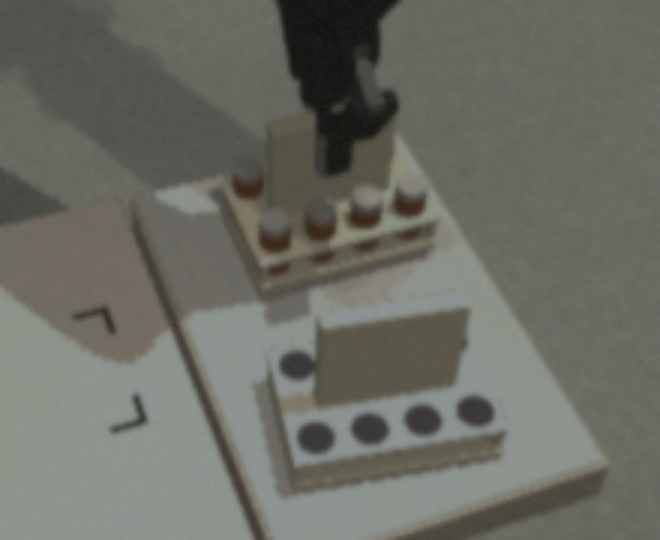

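The rack is held clear, and the wrist carries −5.1 N. Next it goes along −y, past the empty rack, then diagonally.

Request:
{"name": "jog_arm", "arguments": {"targets": [[0,[0,-0.15,0],0],[0,[0,-0.45,0],0],[0,[0,-0.85,0],0],[0,[0,-1.25,0],0],[0,[0,-1.65,0],0],[0,[0,-2.05,0],0],[0,[0,-2.45,0],0],[0,[0.1,-2.8,0],0]]}}

```text
time_s: 5.5
position: [0.5009, -0.0465, 0.1012]
orientation: [1.218, 1.203, -1.219]
force: [-0.2, 1.0, -4.3]
finger_gap: 0.0114
```

Request:
{"name": "jog_arm", "arguments": {"targets": [[0,[0.2,-0.3,0],0],[0,[0.45,-0.65,0],0],[0,[0.65,-1,0],0],[0,[0.8,-1.3,0],0],[0,[0.9,-1.45,0],0],[0,[0.92,-1.52,0],0],[0,[0.92,-1.52,0],0],[0,[0.92,-1.52,0],0]]}}

```text
time_s: 6.5
position: [0.547, -0.1196, 0.1013]
orientation: [1.217, 1.205, -1.217]
force: [0.6, 0.1, -4.2]
finger_gap: 0.0113
```

```bash
python3 - <<'E'
from h import *
s=bot.get_state();print(s["time_s"],s["position"],s["force"],s["wrist_torque"],s["finger_gap"])
im=bot.capture("top");cv2.imwrite("pics/t3.png",cv2.resize(im[110:300,210:450],None,fx=3,fy=3,interpolation=cv2.INTER_CUBIC))
E
```

```text
6.5 [ 0.54701839 -0.11955229  0.1013428 ] [ 0.57554867  0.10660936 -4.21157063] [-0.01059251 -0.03694476  0.04005051] 0.01132367995654297
```

View pics/t3.png

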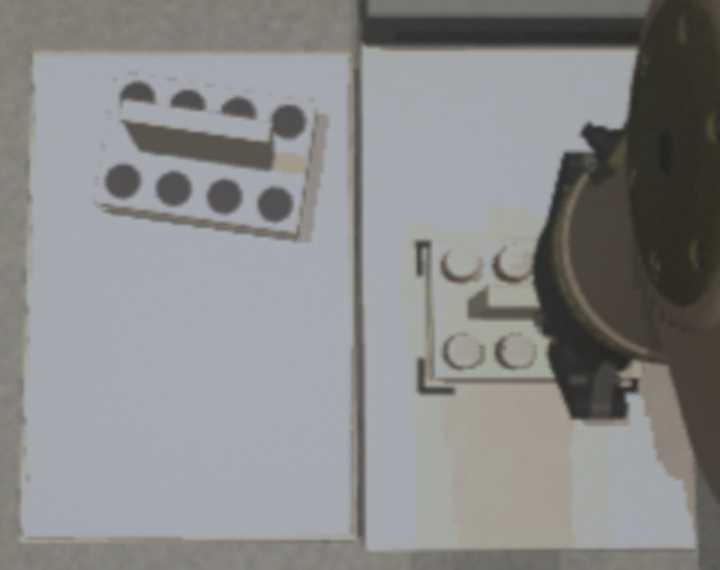

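The rack hovers inside the marks: the left marks are at crop (425,255) and (430,375), and the rack's left edge is just inside them. Now I lower it.

Request:
{"name": "jog_arm", "arguments": {"targets": [[0,[0,0,-0.06],0],[0,[0,0,-0.12],0],[0,[0,0,-0.17],0],[0,[0,0,-0.2],0],[0,[0,0,-0.22],0],[0,[0,0,-0.22],0]]}}

```text
time_s: 7.3
position: [0.5472, -0.1203, 0.0904]
orientation: [1.218, 1.204, -1.217]
force: [-0.9, 0.2, -2.8]
finger_gap: 0.0113
```

Request:
{"name": "jog_arm", "arguments": {"targets": [[0,[0,0,-0.01],0],[0,[0,0,-0.02],0],[0,[0,0,-0.02],0]]}}

```text
time_s: 7.68
position: [0.5473, -0.1203, 0.0904]
orientation: [1.217, 1.203, -1.217]
force: [-5.1, 0.7, 7.7]
finger_gap: 0.0113
```

The force now reads +7.7 N upward, so the rack is on the deck. I'll release it and retract straight up.

Request:
{"name": "jog_arm", "arguments": {"targets": [[20,[0,0,0],0],[40,[0,0,0],0],[70,[0,0,0],0],[85,[0,0,0],0],[85,[0,0,0],0],[85,[0,0,0.3],0],[85,[0,0,0.8],0],[85,[0,0,1.6],0]]}}

```text
time_s: 8.68
position: [0.5465, -0.1202, 0.1701]
orientation: [1.217, 1.206, -1.218]
force: [0.6, 0.1, 0.3]
finger_gap: 0.0854
```

Request:
{"name": "jog_arm", "arguments": {"targets": [[85,[0,0,0.8],0],[85,[0,-1,1.2],0],[85,[0,-2,1.4],0],[85,[0,-3,1.4],0],[85,[0,-4,1.4],0],[85,[0,-5,1.4],0],[85,[0,-5.5,1.4],0],[85,[0,-5.5,1.4],0]]}}

```text
time_s: 9.68
position: [0.5461, -0.398, 0.2395]
orientation: [1.22, 1.202, -1.221]
force: [-0.1, 0.7, -0.2]
finger_gap: 0.0847
```

```bash
python3 - <<'E'
from h import *
s=bot.get_state();print(s["time_s"],s["position"],s["force"])
im=bot.capture("top");cv2.imwrite("pics/t4.png",im)
cv2.imwrite("pics/t4c.png",cv2.resize(im[175:260,335:445],None,fx=7,fy=7,interpolation=cv2.INTER_CUBIC))
a=cv2.imread("pics/top0.png")
print("empty diff",np.abs(a[130:195,235:322].astype(int)-im[130:195,235:322]).mean())
t=cv2.matchTemplate(im[120:205,225:328],a[130:193,238:320],cv2.TM_CCOEFF_NORMED);print(cv2.minMaxLoc(t),"expect (13,10)")
E
```

```text
9.675 [ 0.54610264 -0.39802089  0.23954246] [-0.06113553  0.69992983 -0.24534202]
empty diff 1.6633068081343942
(-0.16851191222667694, 0.9995653629302979, (6, 1), (13, 10)) expect (13,10)
```

View pics/t4c.png

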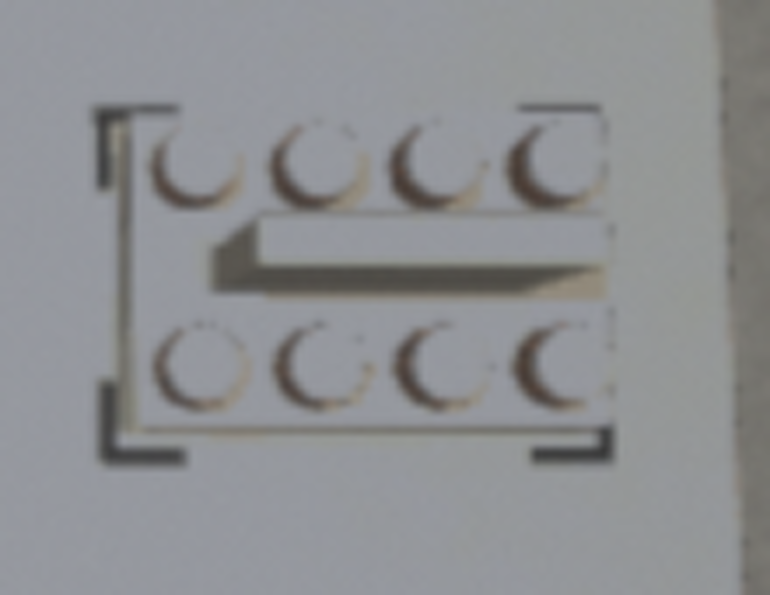

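The rack sits between the four marks, with its caps at crop (200,165) to (566,366). I'll compute its pose and hand in if it agrees.

```bash
python3 - <<'E'
from h import *
f=lambda u,v:[u/7+335,v/7+175]
C=ray("top",[f(200,165),f(557,165),f(563,366),f(203,366)],.080)
P=ray("top",[f(259,239),f(606,239)],.130)
bay=np.array([.5472,-.1195])
off=C.mean(0)-bay;d=C[0]-C[1];yaw=np.degrees(np.arctan2(-d[0],d[1]))
print(C.round(4),"offset",off,"yaw",yaw,"plate",P.round(4),P.mean(0)-bay)
if np.hypot(*off)<.012 and abs(yaw)<5: print(bot.close_job())
E
```

```text
[[ 0.5709 -0.0732]
 [ 0.57   -0.1608]
 [ 0.5209 -0.16  ]
 [ 0.5218 -0.0726]] offset [-0.00129935  0.00284525] yaw -0.5552396804268608 plate [[ 0.5473 -0.0786]
 [ 0.5465 -0.1568]] [-0.00030381  0.00179069]
the job is handed in; nothing more can be done
None
```

The loaded rack is on the deck inside the four corner marks, and the job is handed in; the interface gave no verdict. I gripped it by its plate, lifted it about 5 mm, carried it along −y past the empty rack and over the step, lowered it onto the deck and released it.

Last checks:
- **Position:** the vial caps put the rack about 3 mm from the bay centre, and the grip plate puts it about 2 mm away. The caps show it turned about −0.6° in the world frame.
- **Resting flat:** it came down with the tool 6.1 mm lower than at the ledge grip, which matches the 6 mm step. I didn't measure tilt separately.
- **Empty rack:** matching the before and after pictures showed no shift.
- **Arm:** it was about 0.28 m clear of the rack with the gripper open, at 9.7 s of the 32 s allowed.

No check failed. The force on the arm reached about 9 N when the rack was set down.

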